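# Hang the sample pail on the draining stand

## Robot

A 6-joint arm with a two-finger parallel gripper is mounted at the origin on the work surface. World frame = base frame: x ahead of the robot, y to its left, z up, the work surface at z = 0. Lengths are in m, angles in rad, forces in N, time in s.
With the tool pointing down it reaches from about 0.3 to 0.875 m from the base axis. Payload 6.4 kg.
Tool frame: the origin (TCP) lies at the very end of the fingers, on their centre line; the grasp point (between the pads) lies ctrl.grip_point_offset behind it (ctrl.grip_point_offset is the distance from the TCP to the grasp point, in m); z points along the fingers, x is the direction in which the jaws open and shut, and the axes are right-handed (so a half turn about z gives the same grasp; the last joint's range is limited). The gripper opens to 85 mm and grips with 20 to 120 N. Pads are 22 mm wide; open, the fingers measure 114 mm over their backs; the gripper's body (76 mm by 85 mm) begins 54 mm behind the grasp point. The pads swing forward as they close: fully open they stand 13 mm farther back than shut.
Start: joints at [1.073, 0.181, 1.607, -0, 1.354, -0.206], TCP at [0.165, 0.551, 0.231] pointing down, gripper open.
Joint ranges: [-2.99, 2.99], [-0.89, 2.07], [0.3, 2.58], [-1.14, 4.28], [0, 2.63], [-3.12, 3.12]. Speed limits (rad/s): [2.57, 2.57, 3.01, 3.14, 3.14, 3.14].

## Interface

Orientations are given as a unit quaternion [w, x, y, z].
In Python, from bench import get_obs, viewer, workorder, ctrl gives the robot as it stands. The module is installed in compiled form; this text tells all that it offers.
- The arm moves only by the tool move_arm, never from a script. Its argument "increments" is a list of rows, each an object of numbers: "tx", "ty", "tz": the shift along the tool's x, y, z in m; "turn": the turn about the tool's z in degrees. A call has 1 to 20 rows; each row is the pose to reach, as a shift and turn from the pose commanded when the call began, along the tool's axes at that moment; what a row does not reach only later rows make up. A row lasts 1/12 s, in which the tool goes at most 41.7 mm and 7.16 degrees, less where a joint would pass 70% of its speed; a pose out of reach is approached as far as the arm can. A call with a gripper value outside its range is refused whole. "gripper" is the opening, from 0 (shut) to 1 (fully open), set as the call begins (left out, the last holds). The fingers move at their own pace and stop on an object; the grip force is fixed at half the most. Time passes only in rows, so rows that repeat a pose let the fingers close. It gives the time, the measured TCP pose, the force and the opening at its end, in the units of the state.
- get_obs(): the state, without advancing time (a new reading comes with each control period).
- viewer.camera(name): name is "scene" or "top"; returns (picture, depth): 480x640x3 uint8, red, green, blue; 480x640 float32, m along the optical axis (not along the pixel's ray), 0 where there is no reading.
- viewer.get_calibration(name): a dict with "intrinsics" (3x3 intrinsics, pixels), "k1" (the pictures are not rectified: a ray, as slopes to the right and down, at radius r is drawn at 1 + k1 r^2 times it, then the intrinsics apply), "origin" and "attitude" of the camera in the world. Camera axes: x right, y up, looking along -z (the intrinsics and any distortion apply to the point x, -y, -z); pixel columns grow to the right and rows downward; lengths in m; the calibration is good to about 2 mm. A picture is of the moment at which its call begins. get_calibration takes no time and is no camera call.
- workorder.hand_in(): hands the job in, once; it reports no verdict.
The state is a dict: "time_s": time; "q": joint angles; "dq": joint speeds; "joint_efforts": joint torques, N m; "eef_pos": TCP position; "eef_rot": TCP orientation; "wrist_force": force on the tool from outside, world axes, zero at the start; "torque": the same for the moment, N m; "opening": opening from 0.0 (shut) to 1.0 (fully open).
Only numpy, scipy, OpenCV 4.12 (cv2) and the standard library are available. Lean on these libraries where they do the work, as an engineer would, in place of code of your own. Each camera call takes 0.05 s, during which the arm holds its last target.

## Task

Of the two steel sample pails on the bench, take the larger one. With the pail still standing on the bench, swing its flat-lying bail up until it is upright, then lift the pail by the bail and hook the bail over both prongs of the draining stand's hook, so that the pail hangs there freely, upright and still. Leave the smaller pail where it stands.

Things in the scene. Friction and masses are not known exactly. Their poses are not given: they have to be found in the camera images.
- pail: The larger open steel pail: 62 mm high, rim 104 mm in diameter, 0.55 to 0.82 kg. Origin: centre of its underside; z up, x to the side where the bail lies. Hinge axis along y, 46 mm up. The bail's crossbar runs along y; its middle lies at (90, 0, 46) mm when flat, 33 mm clear of the rim, and at (0, 0, 136) when upright. Pinched at about 8 N, the round bar turns in the fingers as the bail swings.
- bail (a joint): Swing angle of the larger pail's bail, rad: 0 lying flat (level, on a stop) to the pail's +x, 1.57 upright, 3.14 flat on the other side. It falls when let go. The bail is a U of 10 mm round steel bar: legs at y = -62 and +62 mm, straight crossbar 108 mm long, 90 mm from the hinge axis. Upright, it stands 74 mm above the rim, so the pail passes below the prongs when brought in from their tips.
- seat (a point): Two-pronged hook of the fixed stand. Point: where the crossbar's middle comes to rest, between the prongs, 199 mm above the bench. x runs from the prong tips back to the post, y (the crossbar's line) across, z up. Prongs: 8 mm bars at y = -34 and +34 mm, nothing between; each dips in a V that centres the bar; tips at x = -30, 17 mm above the point; nothing is higher; post at x = 90.
- small_pail: The smaller steel pail with a like bail, to be left alone: 45 mm high, 72 mm in diameter, bail lying flat out to 66 mm on its +x side. Origin: centre of its underside; z up.
Not all that is in view belongs to the job. Leave any green look-alike of the pail alone.

How it is judged:
By the outcome, as a careful person would: the job done as asked, in the order asked, and still so for the second after the job is handed in, with the robot touching nothing.
It also fails if it takes over 58 s, if anything falls off the work surface, if the arm or the gripper's body presses on something with over 40 N, if the wrist force passes 120 N, or if a joint passes its speed limit or range.

## Working session

There is one attempt and no reset: what is moved stays moved. The work goes in short steps, Python scripts to look and compute and a tool call to move; the robot and the scene stay as the last step left them, time stands still between calls to the robot, and variables do not carry over. Pictures are saved under pics/ and viewed, and the job is handed in when it is done.

Besides the shell and the picture viewer there is one more tool, called after ">>>" as a command line: name --argument value ..., lists and objects as JSON in quotes. move_arm: Moves the arm, as the interface text tells. Its arguments: {"type":"object","properties":{"increments":{"type":"array"},"gripper":{"type":"number"}},"required":["increments"]}

```bash
ls; mkdir -p pics
cat > h.py <<'E'
import numpy as np, cv2
from bench import get_obs, viewer, workorder, ctrl
def snap(name,fn=None):
    p,d=viewer.camera(name)
    if fn: cv2.imwrite('pics/'+fn,cv2.cvtColor(p,cv2.COLOR_RGB2BGR)); np.save('pics/'+fn[:-4]+'.npy',d)
    return p,d
E
python3 - <<'E'
from h import *
for n in('scene','top'):
    snap(n,n+'0.png'); print(n,viewer.get_calibration(n))
print(ctrl.grip_point_offset,get_obs())
E
```

```text
pics
scene {'intrinsics': array([[473.84451019,   0.        , 325.29159289],
       [  0.        , 473.84451019, 235.37141551],
       [  0.        ,   0.        ,   1.        ]]), 'k1': -0.10898850438936344, 'origin': array([ 1.25242298, -0.19973565,  0.74307277]), 'attitude': array([0.73771116, 0.36391146, 0.26297988, 0.50417484])}
top {'intrinsics': array([[500.82616691,   0.        , 326.58752053],
       [  0.        , 500.82616691, 235.79589207],
       [  0.        ,   0.        ,   1.        ]]), 'k1': -0.04839334559872525, 'origin': array([0.32204232, 0.067796  , 1.23254783]), 'attitude': array([ 0.71353443,  0.05647293, -0.05567266, -0.69611779])}
0.0187 {'time_s': 0.1, 'q': array([ 1.07269813e+00,  1.81477998e-01,  1.60789696e+00, -2.05494307e-05,
        1.35382595e+00, -2.06286524e-01]), 'dq': array([ 0.00108643, -0.00123123, -0.00268338,  0.00093699,  0.00055768,
        0.0013046 ]), 'joint_efforts': array([ 1.55191660e-04, -4.45877481e+01, -3.52233660e+01, -2.97151673e-04,
        4.14921844e-03,  2.06965512e-05]), 'eef_pos': array([0.165158  , 0.55024715, 0.23047327]), 'eef_rot': array([ 3.46665177e-04,  8.02397250e-01,  5.96789750e-01, -7.25637082e-04]), 'wrist_force': array([-0.06718435, -0.7503106 ,  0.17516639]), 'torque': array([-0.02451676, -0.01911139, -0.01420921]), 'opening': 1.0015622227485244}
```

View pics/scene0.png

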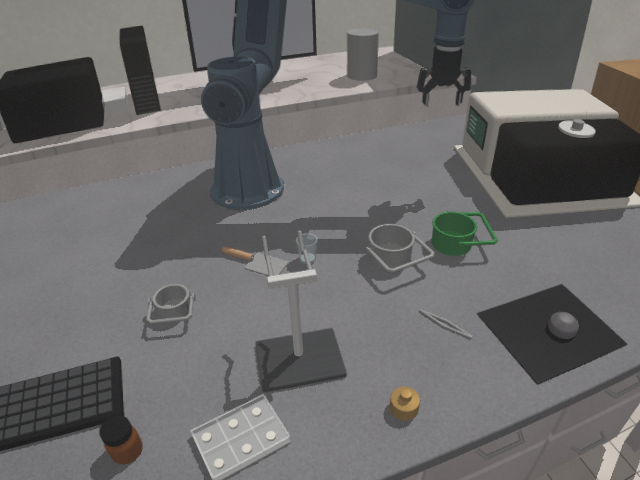

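View pics/top0.png

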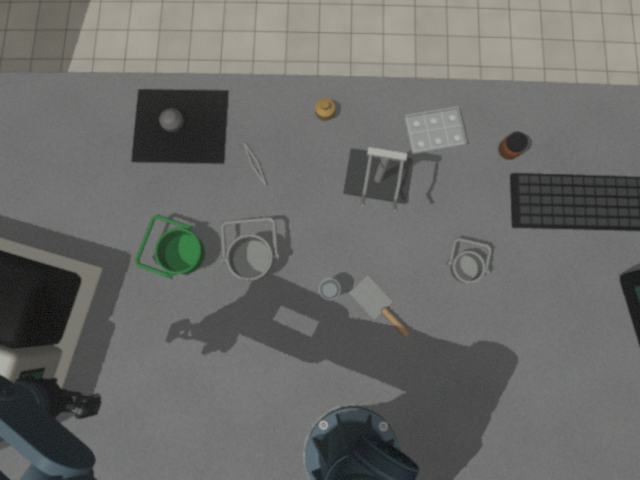

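```bash
cat >> h.py <<'E'
from scipy.spatial.transform import Rotation as R
def cam(n):
    c=viewer.get_calibration(n); q=c['attitude']
    return c, R.from_quat([q[1],q[2],q[3],q[0]]).as_matrix()
def ray(n,uv):
    c,M=cam(n)
    dist=np.array([c['k1'],0,0,0,0.])
    xy=cv2.undistortPoints(np.array(uv,float).reshape(-1,1,2),c['intrinsics'],dist).reshape(-1,2)
    d=np.c_[xy[:,0],-xy[:,1],-np.ones(len(xy))]@M.T
    return c['origin'],d
def onz(n,uv,z):
    o,d=ray(n,uv); z=np.broadcast_to(z,len(d)); t=(z-o[2])/d[:,2]; return o+d*t[:,None]
def proj(n,P):
    c,M=cam(n); p=(np.array(P).reshape(-1,3)-c['origin'])@M
    xy=np.c_[p[:,0]/-p[:,2],-p[:,1]/-p[:,2]]
    r2=(xy**2).sum(1)[:,None]; xy=xy*(1+c['k1']*r2)
    K=c['intrinsics']; return xy*[K[0,0],K[1,1]]+[K[0,2],K[1,2]]
def pts(n,d,box=None):
    v,u=np.mgrid[0:480,0:640]; 
    if box: u=u[box[1]:box[3],box[0]:box[2]];v=v[box[1]:box[3],box[0]:box[2]]
    uv=np.c_[u.ravel(),v.ravel()]; o,dr=ray(n,uv); c,M=cam(n)
    return uv, o+dr*d[uv[:,1],uv[:,0]][:,None]
E
python3 - <<'E'
from h import *
t=cv2.imread('pics/top0.png');s=cv2.imread('pics/scene0.png')
a=cv2.resize(t[205:285,210:300],None,fx=5,fy=5,interpolation=cv2.INTER_CUBIC)
cv2.imwrite('pics/c1.png',a)
b=cv2.resize(t[140:210,340:440],None,fx=6,fy=6,interpolation=cv2.INTER_CUBIC);cv2.imwrite('pics/c2.png',b)
c=cv2.resize(s[225:390,240:360],None,fx=3.5,fy=3.5,interpolation=cv2.INTER_CUBIC);cv2.imwrite('pics/c3.png',c)
for n,box in(('top',(210,205,300,285)),('top',(340,140,440,210)),('top',(315,270,345,305))):
    d=np.load('pics/top0.npy'); uv,P=pts(n,d,box)
    z=P[:,2]; print(np.percentile(z,[1,10,50,90,99,100]))
E
```

```text
[-0.0049276  -0.00229677  0.00171865  0.05062075  0.06536386  1.23254783]
[-0.00437414 -0.00137447  0.00526876  0.20067323  0.21727653  1.23254783]
[-0.00466373 -0.00223112  0.00194729  0.0514847   0.06312363  1.23254783]
```

View pics/c1.png

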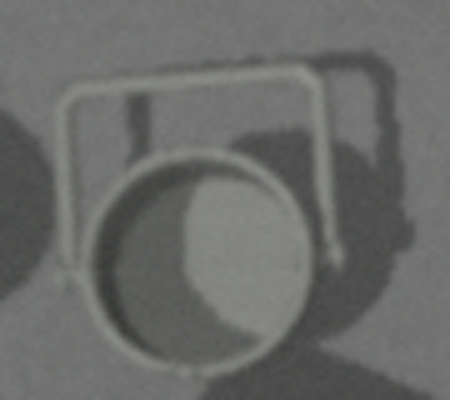

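View pics/c2.png

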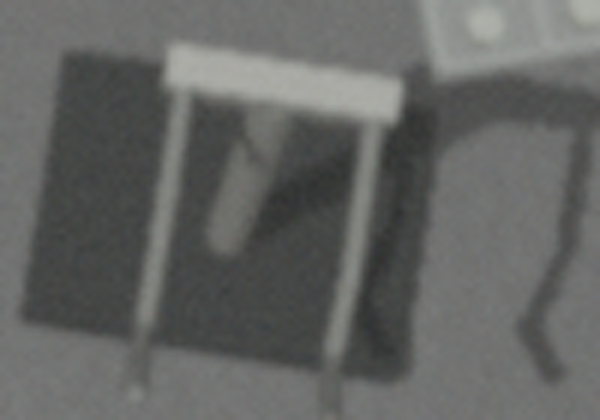

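View pics/c3.png

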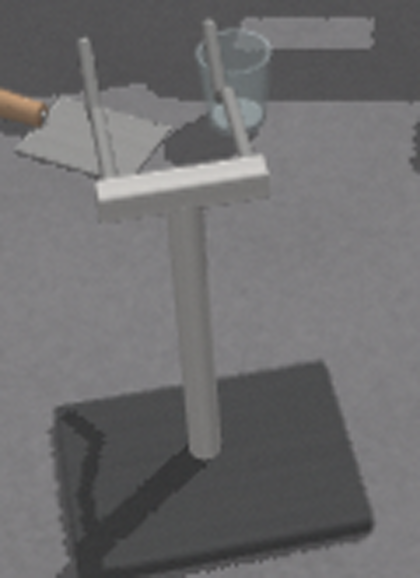

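Run:
```python
from h import *
f=lambda uv,s,o:np.array(uv,float)/s-0.4+np.array(o)
rim=f([[90,262],[311,262],[200,150],[200,374]],5,(210,205))
P=onz('top',rim,0.062);print('rim',P.round(4), P.mean(0))
b=f([[75,88],[310,72],[192,80],[66,120],[68,272],[318,95],[337,258]],5,(210,205))
print('bail',onz('top',b,0.046).round(4))
h=f([[135,393],[330,413]],6,(340,140)); H=onz('top',h,0.216); print('tips',H.round(4),np.linalg.norm(H[0]-H[1]))
h=f([[143,330],[337,360]],6,(340,140)); print('V',onz('top',h,0.194).round(4))
h=f([[182,95],[371,125]],6,(340,140)); print('rear',onz('top',h,0.2).round(4))
# depth-based
d=np.load('pics/top0.npy'); uv,P=pts('top',d,(340,140,440,212)); m=(P[:,2]>.15)&(P[:,2]<.3)
for u,p in zip(uv[m][::14],P[m][::14]): print(u,p.round(3),end=';')
```

```text
rim [[0.4531 0.3033 0.062 ]
 [0.4557 0.199  0.062 ]
 [0.5078 0.2539 0.062 ]
 [0.4018 0.2488 0.062 ]] [0.45459526 0.25127377 0.062     ]
bail [[0.5391 0.3185 0.046 ]
 [0.5497 0.2052 0.046 ]
 [0.5444 0.262  0.046 ]
 [0.5234 0.3219 0.046 ]
 [0.4498 0.3168 0.046 ]
 [0.5386 0.2009 0.046 ]
 [0.4598 0.1885 0.046 ]]
tips [[ 0.5512 -0.0012  0.216 ]
 [ 0.5458 -0.0688  0.216 ]] 0.06781020943974117
V [[ 0.5791 -0.0052  0.194 ]
 [ 0.5699 -0.0742  0.194 ]]
rear [[ 0.6643 -0.0177  0.2   ]
 [ 0.6549 -0.0854  0.2   ]]
[368 147] [ 0.678 -0.012  0.214];[375 148] [ 0.677 -0.027  0.214];[376 149] [ 0.675 -0.029  0.212];[370 150] [ 0.673 -0.017  0.211];[384 150] [ 0.672 -0.046  0.215];[372 151] [ 0.669 -0.021  0.216];[386 151] [ 0.67  -0.05   0.215];[368 152] [ 0.668 -0.013  0.212];[382 152] [ 0.667 -0.042  0.216];[396 152] [ 0.668 -0.072  0.216];[376 153] [ 0.666 -0.029  0.213];[390 153] [ 0.666 -0.059  0.215];[404 153] [ 0.668 -0.089  0.212];[379 154] [ 0.663 -0.036  0.216];[394 154] [ 0.663 -0.067  0.216];[370 155] [ 0.661 -0.017  0.212];[384 155] [ 0.662 -0.046  0.214];[398 155] [ 0.663 -0.076  0.212]
[... 621 characters left out ...]
0.212];[401 172] [ 0.626 -0.083  0.211];[400 174] [ 0.621 -0.08   0.213];[398 176] [ 0.617 -0.076  0.213];[367 178] [ 0.609 -0.011  0.217];[365 180] [ 0.606 -0.007  0.214];[400 181] [ 0.606 -0.081  0.212];[398 183] [ 0.601 -0.076  0.212];[367 185] [ 0.599 -0.012  0.201];[365 187] [ 0.593 -0.008  0.205];[363 189] [ 0.59  -0.004  0.201];[397 190] [ 0.588 -0.075  0.207];[396 192] [ 0.584 -0.073  0.206];[365 194] [ 0.581 -0.009  0.191];[364 196] [ 0.575 -0.006  0.199];[363 198] [ 0.569 -0.004  0.204];[362 200] [ 0.565 -0.002  0.204];[396 201] [ 0.566 -0.074  0.196];[394 203] [ 0.56  -0.069  0.203];[393 205] [ 0.556 -0.067  0.204];[396 207] [ 0.55  -0.072  0.211];[394 211] [ 0.54  -0.068  0.216];
```

Candidates in the top view: the grey larger pail (249,255), the green look-alike (180,250), the small grey pail (469,265), and the glass (330,288). By the description I choose the grey one at (249,255). Crop c1 confirms its U-bail lies flat towards the top of the image, i.e. world +x. The hook's prong tips are at (362,205) and (394,208), pointing at the robot.

```bash
cat >> h.py <<'E'
def plan(target,ang=None):
    """target TCP pos world, ang = desired tool-x world heading(deg, mod 180); gives tool-frame shift & turn from measured pose"""
    o=get_obs(); q=o['eef_rot']; M=R.from_quat([q[1],q[2],q[3],q[0]]).as_matrix()
    d=M.T@(np.array(target)-o['eef_pos']); h=np.degrees(np.arctan2(M[1,0],M[0,0]))
    turn=None
    if ang is not None: turn=-((ang-h+90)%180-90)
    print('shift mm',(d*1000).round(1),'heading',h.round(2),'turn',turn,'pos',o['eef_pos'].round(4),'F',o['wrist_force'].round(1),'op',round(o['opening'],4),'t',o['time_s'])
E
python3 - <<'E'
from h import *
s=proj('scene',[[.5512,-.0012,.216],[.5458,-.0688,.216],[.5391,.3185,.046],[.5497,.2052,.046],[.577,-.0393,.199]]);print(s.round(1))
print(np.array([[209,22],[83,40]])/3.5-.36+[240,225])
im=cv2.imread('pics/scene0.png')
for p in s: cv2.circle(im,tuple(int(round(16*x)) for x in p),16,(0,0,255),-1,cv2.LINE_AA,4)
cv2.imwrite('pics/chk.png',cv2.resize(im[215:305,230:450],None,fx=3.5,fy=3.5))
print(onz('top',[[330,288]],0.05))
plan([.5444,.2615,.20],5.3)
E
```

```text
[[298.4 230.3]
 [263.2 236.8]
 [431.7 255.8]
 [390.2 270.7]
 [283.7 249.9]]
[[299.35428571 230.92571429]
 [263.35428571 236.06857143]]
[[0.38717396 0.06039252 0.05      ]]
shift mm [-167.4  446.3   30.6] heading 73.28 turn 67.9806911355975 pos [0.1652 0.5502 0.2305] F [-0.1 -0.8  0.2] op 1.0016 t 0.1
```

View pics/chk.png

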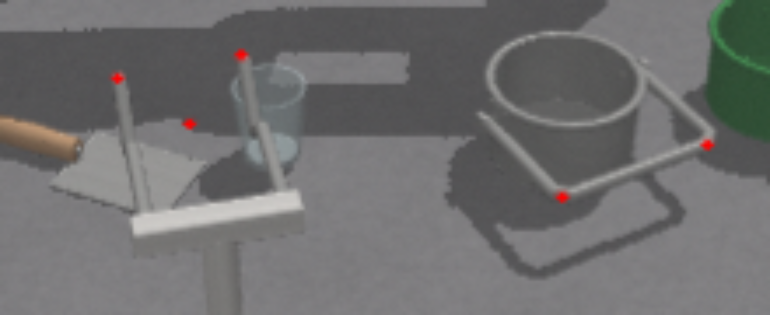

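The projected marks fall on the bail corners (scene 431,256 and 390,271) and the prong tips (298,230 and 263,237) to about 1 px, so the positions agree across both views. Moving above the bar.

>>> move_arm --increments '[{"tx":-0.01,"ty":0.028,"tz":0.002,"turn":4},{"tx":-0.021,"ty":0.056,"tz":0.004,"turn":8},{"tx":-0.031,"ty":0.084,"tz":0.006,"turn":13},{"tx":-0.042,"ty":0.112,"tz":0.008,"turn":17},{"tx":-0.052,"ty":0.14,"tz":0.01,"turn":21},{"tx":-0.063,"ty":0.167,"tz":0.012,"turn":25},{"tx":-0.073,"ty":0.195,"tz":0.013,"turn":30},{"tx":-0.084,"ty":0.223,"tz":0.015,"turn":34},{"tx":-0.094,"ty":0.251,"tz":0.017,"turn":38},{"tx":-0.105,"ty":0.279,"tz":0.019,"turn":42},{"tx":-0.115,"ty":0.307,"tz":0.021,"turn":47},{"tx":-0.126,"ty":0.335,"tz":0.023,"turn":51},{"tx":-0.136,"ty":0.363,"tz":0.025,"turn":56},{"tx":-0.147,"ty":0.391,"tz":0.027,"turn":60},{"tx":-0.157,"ty":0.42,"tz":0.029,"turn":64},{"tx":-0.1674,"ty":0.4463,"tz":0.0306,"turn":68},{"tx":-0.1674,"ty":0.4463,"tz":0.0306,"turn":68},{"tx":-0.1674,"ty":0.4463,"tz":0.0306,"turn":68}]' --gripper 0.3

```text
time_s: 1.6
eef_pos: [0.5452, 0.2608, 0.1998]
eef_rot: [0.0, 0.999, 0.045, -0.001]
wrist_force: [-0.4, -0.2, 0.4]
opening: 0.3
```

Run:
```python
from h import *
plan([.5444,.2613,.0275],5.3)
```

```text
shift mm [ -0.4  -0.6 172.3] heading 5.17 turn -0.13411459290460925 pos [0.5452 0.2608 0.1998] F [-0.4 -0.2  0.4] op 0.3001 t 1.6
```

>>> move_arm --increments '[{"tz":0.03},{"tz":0.06},{"tz":0.09},{"tz":0.11},{"tz":0.125},{"tz":0.14},{"tz":0.15},{"tz":0.16},{"tz":0.167},{"tz":0.172},{"tz":0.172},{"tz":0.172}]'

```text
validation failed for argument at $.in...
```

Run:
```python
from h import *
plan([.5444,.2613,.0275],5.3)
p,_=snap('scene','s1.png'); q,_=snap('top','t1.png')
a=cv2.resize(p[180:300,340:480],(700,600)); cv2.imwrite('pics/s1c.png',a[:,:,::-1])
```

```text
shift mm [ -0.4  -0.6 172.3] heading 5.17 turn -0.13411459290460925 pos [0.5452 0.2608 0.1998] F [-0.4 -0.2  0.4] op 0.3001 t 1.6
```

View pics/s1c.png

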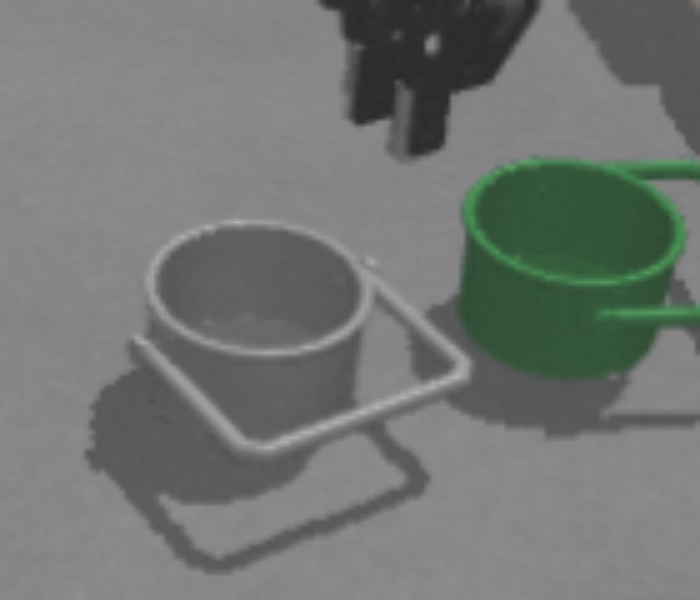

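The picture shows the gripper about 17 cm above the bar (crop 400,100), with the pail untouched. The move was refused, probably because every row needs all its fields.

>>> move_arm --increments '[{"tx":0,"ty":0,"tz":0.03,"turn":0},{"tx":0,"ty":0,"tz":0.06,"turn":0},{"tx":0,"ty":0,"tz":0.09,"turn":0},{"tx":0,"ty":0,"tz":0.11,"turn":0},{"tx":0,"ty":0,"tz":0.125,"turn":0},{"tx":0,"ty":0,"tz":0.14,"turn":0},{"tx":0,"ty":0,"tz":0.15,"turn":0},{"tx":0,"ty":0,"tz":0.16,"turn":0},{"tx":0,"ty":0,"tz":0.167,"turn":0},{"tx":0,"ty":0,"tz":0.172,"turn":0},{"tx":0,"ty":0,"tz":0.172,"turn":0},{"tx":0,"ty":0,"tz":0.172,"turn":0}]'

```text
time_s: 2.7
eef_pos: [0.5448, 0.2621, 0.029]
eef_rot: [-0.0, 0.999, 0.046, 0.0]
wrist_force: [-0.3, -0.5, -0.2]
opening: 0.305
```

Run:
```python
from h import *
plan([.5444,.2613,.0275],5.3)
p,_=snap('scene','s1.png'); q,_=snap('top','t1.png')
a=cv2.resize(p[180:300,340:480],(700,600)); cv2.imwrite('pics/s2c.png',a[:,:,::-1])
```

```text
shift mm [-0.5  0.8  1.5] heading 5.29 turn -0.008195214562434217 pos [0.5448 0.2621 0.029 ] F [-0.3 -0.5 -0.2] op 0.3047 t 2.7
```

View pics/s2c.png

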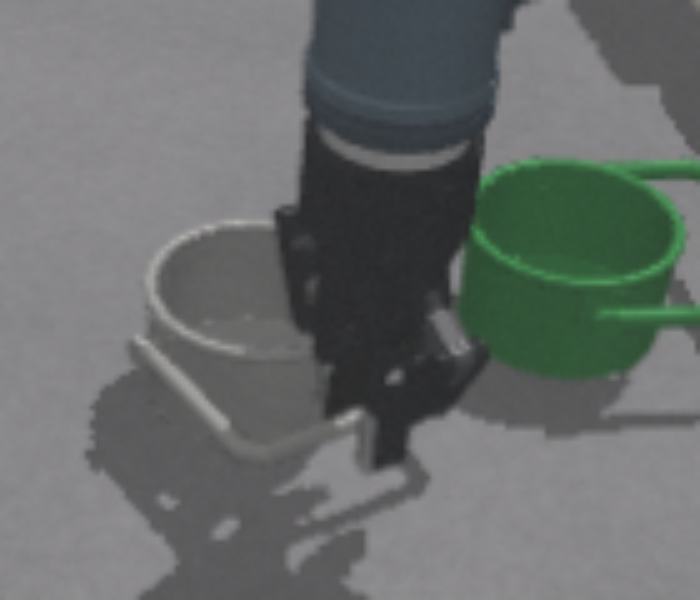

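The bar enters between the fingers at crop (370,420), and no contact shows. Closing in small steps for a light pinch.

>>> move_arm --increments '[{"tx":0,"ty":0,"tz":0.001,"turn":0},{"tx":0,"ty":0,"tz":0.001,"turn":0},{"tx":0,"ty":0,"tz":0.001,"turn":0},{"tx":0,"ty":0,"tz":0.001,"turn":0}]' --gripper 0.14

```text
time_s: 3.13
eef_pos: [0.5448, 0.262, 0.0279]
eef_rot: [-0.0, 0.999, 0.046, 0.0]
wrist_force: [0.4, 0.2, -0.6]
opening: 0.141
```

>>> move_arm --increments '[{"tx":0,"ty":0,"tz":0,"turn":0},{"tx":0,"ty":0,"tz":0,"turn":0},{"tx":0,"ty":0,"tz":0,"turn":0}]' --gripper 0.12

```text
time_s: 3.38
eef_pos: [0.5447, 0.262, 0.0277]
eef_rot: [-0.0, 0.999, 0.046, 0.0]
wrist_force: [0.3, 0.2, -0.0]
opening: 0.118
```

Run:
```python
from h import *
plan([.5444,.2613,.0275],5.3)
```

```text
shift mm [-0.4  0.7  0.2] heading 5.28 turn -0.018655371326843806 pos [0.5447 0.262  0.0277] F [ 0.3  0.2 -0. ] op 0.1177 t 3.3833
```

>>> move_arm --increments '[{"tx":0,"ty":0,"tz":0,"turn":0},{"tx":0,"ty":0,"tz":0,"turn":0},{"tx":0,"ty":0,"tz":0,"turn":0}]' --gripper 0.11

```text
time_s: 3.63
eef_pos: [0.5447, 0.262, 0.0277]
eef_rot: [0.0, 0.999, 0.046, 0.0]
wrist_force: [-0.1, -0.6, 0.9]
opening: 0.109
```

Run:
```python
from h import *
plan([.5444,.2613,.0275],5.3)
```

```text
shift mm [-0.3  0.7  0.2] heading 5.29 turn -0.006546785038764824 pos [0.5447 0.262  0.0277] F [-0.1 -0.6  0.9] op 0.1086 t 3.6333
```

>>> move_arm --increments '[{"tx":0,"ty":0,"tz":0,"turn":0},{"tx":0,"ty":0,"tz":0,"turn":0}]' --gripper 0.1

```text
time_s: 3.8
eef_pos: [0.5447, 0.262, 0.0278]
eef_rot: [0.0, 0.999, 0.046, 0.0]
wrist_force: [0.5, -0.1, 0.9]
opening: 0.103
```

>>> move_arm --increments '[{"tx":0,"ty":0,"tz":0,"turn":0},{"tx":0,"ty":0,"tz":0,"turn":0}]' --gripper 0.09

```text
time_s: 3.97
eef_pos: [0.5447, 0.262, 0.0278]
eef_rot: [0.0, 0.999, 0.046, 0.0]
wrist_force: [-0.9, -1.4, 2.3]
opening: 0.095
```

>>> move_arm --increments '[{"tx":0,"ty":0,"tz":-0.004,"turn":0},{"tx":0,"ty":0,"tz":-0.008,"turn":0},{"tx":-0.001,"ty":0,"tz":-0.012,"turn":0},{"tx":-0.0014,"ty":0,"tz":-0.016,"turn":0},{"tx":-0.0014,"ty":0,"tz":-0.016,"turn":0}]'

```text
time_s: 4.38
eef_pos: [0.5433, 0.2619, 0.0445]
eef_rot: [-0.0, 0.999, 0.046, 0.0]
wrist_force: [0.4, -2.0, -0.9]
opening: 0.096
```

Run:
```python
from h import *
plan([.5444,.2613,.0275],5.3)
p,_=snap('scene','s3.png'); q,_=snap('top','t3.png')
a=cv2.resize(p[180:300,340:480],(700,600)); cv2.imwrite('pics/s3c.png',a[:,:,::-1])
```

```text
shift mm [ 1.   0.7 17. ] heading 5.29 turn -0.014976110874613369 pos [0.5433 0.2619 0.0445] F [ 0.4 -2.  -0.9] op 0.0958 t 4.3833
```

View pics/s3c.png

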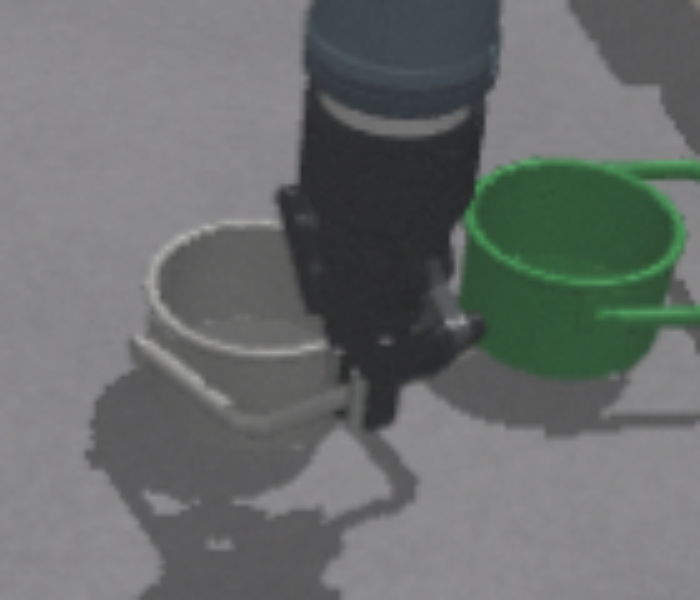

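The bar is pinched at crop (350,400) and the bail has started to rise. The rim (150–370, 225–350) has not moved, and the opening holds at 0.096 against 0.09 commanded. Continuing the arc.

>>> move_arm --increments '[{"tx":-0.0014,"ty":0,"tz":-0.0061,"turn":0},{"tx":-0.0031,"ty":0,"tz":-0.012,"turn":0},{"tx":-0.0053,"ty":0,"tz":-0.0179,"turn":0},{"tx":-0.0079,"ty":0,"tz":-0.0236,"turn":0},{"tx":-0.0109,"ty":0,"tz":-0.029,"turn":0},{"tx":-0.0142,"ty":0,"tz":-0.0343,"turn":0},{"tx":-0.018,"ty":0,"tz":-0.0393,"turn":0},{"tx":-0.022,"ty":0,"tz":-0.0441,"turn":0},{"tx":-0.0263,"ty":0,"tz":-0.0485,"turn":0},{"tx":-0.031,"ty":0,"tz":-0.0526,"turn":0},{"tx":-0.031,"ty":0,"tz":-0.0526,"turn":0}]'

```text
time_s: 5.4
eef_pos: [0.5121, 0.2592, 0.0975]
eef_rot: [-0.0, 0.999, 0.046, 0.001]
wrist_force: [2.6, -0.8, 0.8]
opening: 0.099
```

Run:
```python
from h import *
plan([.5444,.2613,.0275],5.3)
p,_=snap('scene','s4.png'); q,_=snap('top','t4.png')
a=cv2.resize(p[160:300,340:480],(600,600)); cv2.imwrite('pics/s4c.png',a[:,:,::-1])
```

```text
shift mm [32.2  0.9 70.1] heading 5.3 turn -0.0031190634035738185 pos [0.5121 0.2592 0.0975] F [ 2.6 -0.8  0.8] op 0.0989 t 5.4
```

View pics/s4c.png

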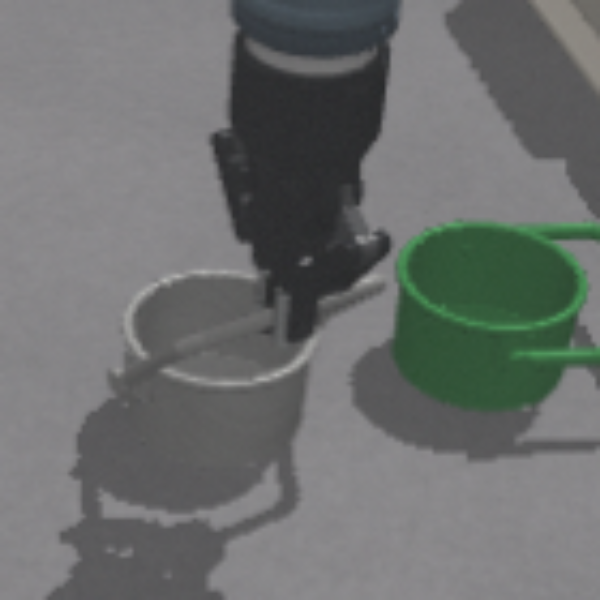

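The bail is halfway up, with the crossbar at crop (270,320), and the pail is still on the bench. Finishing the arc.

>>> move_arm --increments '[{"tx":-0.005,"ty":0,"tz":-0.0039,"turn":0},{"tx":-0.0101,"ty":0,"tz":-0.0073,"turn":0},{"tx":-0.0156,"ty":0,"tz":-0.0104,"turn":0},{"tx":-0.0212,"ty":0,"tz":-0.0131,"turn":0},{"tx":-0.0269,"ty":0,"tz":-0.0154,"turn":0},{"tx":-0.0329,"ty":0,"tz":-0.0173,"turn":0},{"tx":-0.039,"ty":0,"tz":-0.0188,"turn":0},{"tx":-0.045,"ty":0,"tz":-0.0198,"turn":0},{"tx":-0.0513,"ty":0,"tz":-0.0205,"turn":0},{"tx":-0.0574,"ty":0,"tz":-0.0207,"turn":0},{"tx":-0.0574,"ty":0,"tz":-0.0207,"turn":0},{"tx":-0.0574,"ty":0,"tz":-0.0207,"turn":0}]'

```text
time_s: 6.5
eef_pos: [0.4576, 0.2542, 0.1206]
eef_rot: [-0.0, 0.999, 0.046, 0.003]
wrist_force: [2.6, -2.7, 17.6]
opening: 0.099
```

Run:
```python
from h import *
plan([.4548,.252,.136-.0187],5.3)
p,_=snap('scene','s5.png'); q,_=snap('top','t5.png')
a=cv2.resize(p[160:300,340:480],(600,600)); cv2.imwrite('pics/s5c.png',a[:,:,::-1])
```

```text
shift mm [-3.   1.9  3.3] heading 5.3 turn -0.00425409717530556 pos [0.4576 0.2542 0.1206] F [ 2.6 -2.7 17.6] op 0.0994 t 6.5
```

View pics/s5c.png

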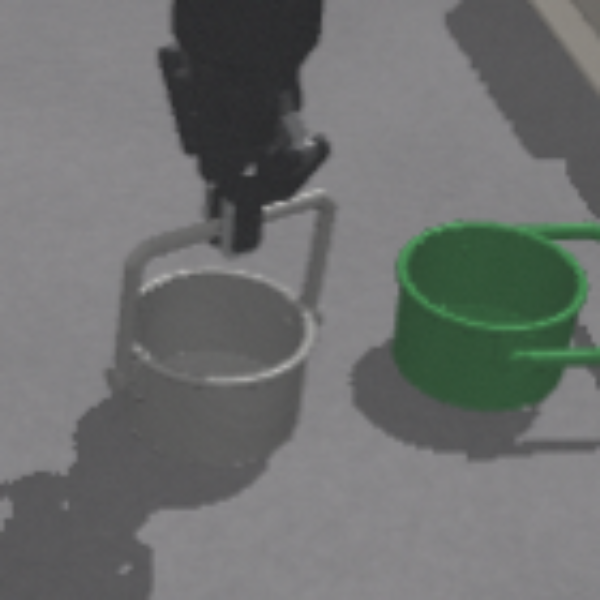

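The bail stands upright with the crossbar at crop (225,230), and the pail stands on the bench. The tool presses down about 17 N, so I ease it up 3 mm and then grip fully.

>>> move_arm --increments '[{"tx":-0.0005,"ty":0,"tz":-0.0015,"turn":0},{"tx":-0.001,"ty":0,"tz":-0.003,"turn":0},{"tx":-0.001,"ty":0,"tz":-0.003,"turn":0},{"tx":-0.001,"ty":0,"tz":-0.003,"turn":0}]'

```text
time_s: 6.93
eef_pos: [0.4546, 0.2538, 0.121]
eef_rot: [-0.0, 0.999, 0.046, 0.001]
wrist_force: [2.9, -0.6, 8.4]
opening: 0.099
```

>>> move_arm --increments '[{"tx":0,"ty":0,"tz":0,"turn":0},{"tx":0,"ty":0,"tz":0,"turn":0},{"tx":0,"ty":0,"tz":0,"turn":0},{"tx":0,"ty":0,"tz":0,"turn":0},{"tx":0,"ty":0,"tz":0,"turn":0}]' --gripper 0.0

```text
time_s: 7.35
eef_pos: [0.4548, 0.2539, 0.1211]
eef_rot: [-0.0, 0.999, 0.046, 0.001]
wrist_force: [2.8, -0.7, 9.1]
opening: 0.09
```

Run:
```python
from h import *
plan([.4548,.252,.136-.0187],5.3)
p,_=snap('scene','s6.png'); q,_=snap('top','t6.png')
a=cv2.resize(q[180:300,180:320],(700,600)); cv2.imwrite('pics/t6c.png',a[:,:,::-1])
a=cv2.resize(p[160:300,340:480],(600,600)); cv2.imwrite('pics/s6c.png',a[:,:,::-1])
```

```text
shift mm [-0.1  1.9  3.8] heading 5.29 turn -0.011052983045829023 pos [0.4548 0.2539 0.1211] F [ 2.8 -0.7  9.1] op 0.0902 t 7.35
```

View pics/t6c.png

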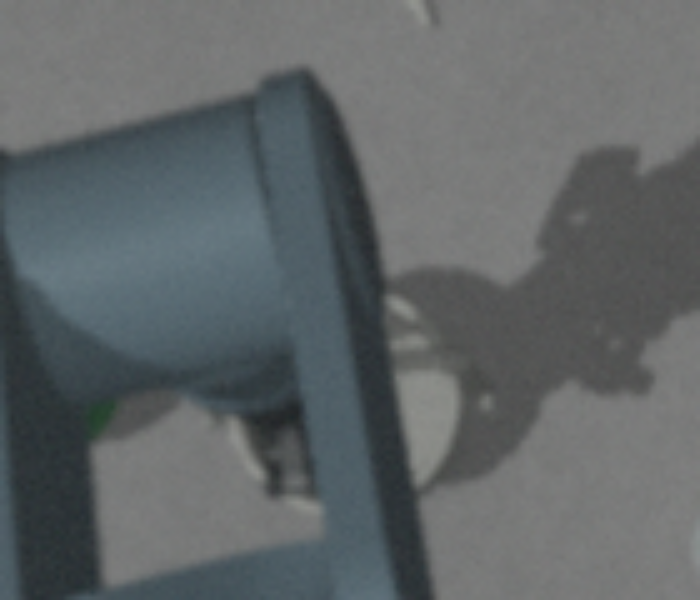

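View pics/s6c.png

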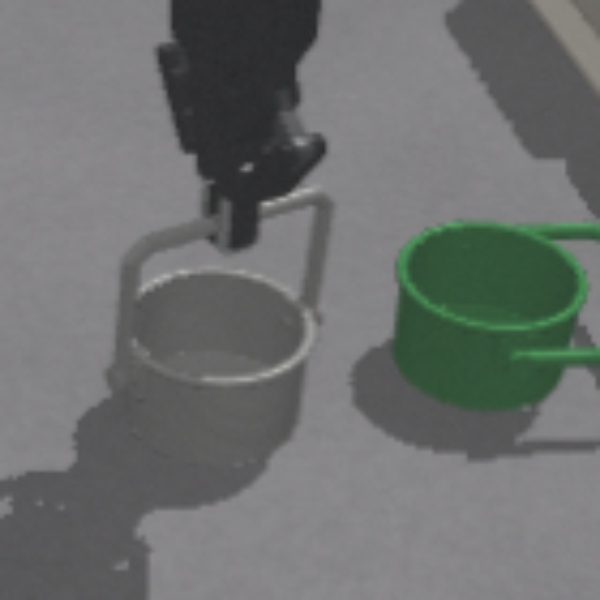

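The bail is upright (crossbar at crop 225,230), firmly gripped, and the pail is on the bench. Lifting a little to check.

>>> move_arm --increments '[{"tx":0,"ty":0,"tz":-0.003,"turn":0},{"tx":0,"ty":0,"tz":-0.006,"turn":0},{"tx":0,"ty":0,"tz":-0.01,"turn":0},{"tx":0,"ty":0,"tz":-0.015,"turn":0},{"tx":0,"ty":0,"tz":-0.02,"turn":0},{"tx":0,"ty":0,"tz":-0.025,"turn":0},{"tx":0,"ty":0,"tz":-0.03,"turn":0},{"tx":0,"ty":0,"tz":-0.03,"turn":0},{"tx":0,"ty":0,"tz":-0.03,"turn":0},{"tx":0,"ty":0,"tz":-0.03,"turn":0}]'

```text
time_s: 8.28
eef_pos: [0.4542, 0.2536, 0.1499]
eef_rot: [0.0, 0.999, 0.046, -0.0]
wrist_force: [-0.3, -0.5, -5.9]
opening: 0.092
```

Run:
```python
from h import *
plan([.4548,.252,.136-.0187],5.3); print(get_obs()['torque'])
p,_=snap('scene','s7.png')
a=cv2.resize(p[160:300,340:480],(600,600)); cv2.imwrite('pics/s7c.png',a[:,:,::-1])
```

```text
shift mm [ 0.5  1.6 32.6] heading 5.28 turn -0.018291519125952505 pos [0.4542 0.2536 0.1499] F [-0.3 -0.5 -5.9] op 0.0916 t 8.2833
[ 0.00138582 -0.02786529 -0.00804345]
```

View pics/s7c.png

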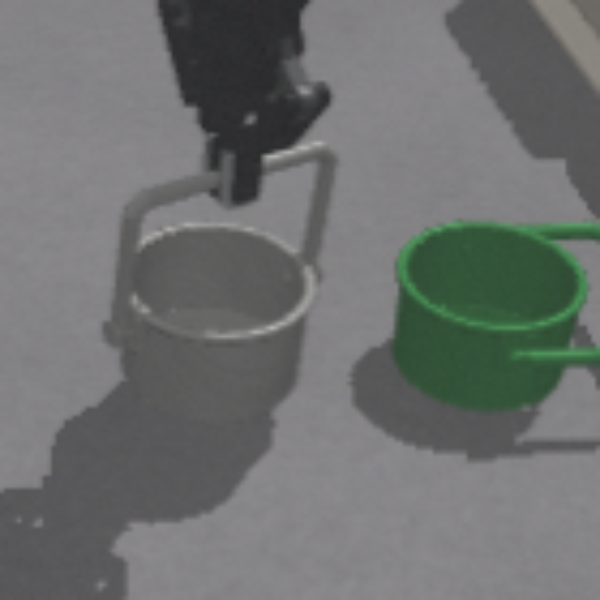

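The pail hangs upright, clear of the bench (bottom at crop ~200,415), with wrist load 5.9 N, i.e. about 0.6 kg. Raising, then moving over to in front of the prong tips.

>>> move_arm --increments '[{"tx":0,"ty":0,"tz":-0.004,"turn":0},{"tx":0,"ty":0,"tz":-0.012,"turn":0},{"tx":0,"ty":0,"tz":-0.022,"turn":0},{"tx":0,"ty":0,"tz":-0.034,"turn":0},{"tx":0,"ty":0,"tz":-0.046,"turn":0},{"tx":0,"ty":0,"tz":-0.057,"turn":0},{"tx":0,"ty":0,"tz":-0.067,"turn":0},{"tx":0,"ty":0,"tz":-0.073,"turn":0},{"tx":0,"ty":0,"tz":-0.076,"turn":0},{"tx":0,"ty":0,"tz":-0.076,"turn":0}]'

```text
time_s: 9.17
eef_pos: [0.4546, 0.2538, 0.2269]
eef_rot: [-0.0, 0.999, 0.046, 0.001]
wrist_force: [0.1, -0.2, -5.7]
opening: 0.089
```

>>> move_arm --increments '[{"tx":0,"ty":0.003,"tz":0,"turn":0},{"tx":0.001,"ty":0.009,"tz":0,"turn":0},{"tx":0.002,"ty":0.018,"tz":0,"turn":1},{"tx":0.004,"ty":0.03,"tz":0,"turn":1.5},{"tx":0.006,"ty":0.045,"tz":0,"turn":2},{"tx":0.008,"ty":0.062,"tz":0,"turn":3},{"tx":0.01,"ty":0.081,"tz":0,"turn":4},{"tx":0.013,"ty":0.1,"tz":0,"turn":5},{"tx":0.015,"ty":0.12,"tz":0,"turn":6},{"tx":0.018,"ty":0.14,"tz":0,"turn":7},{"tx":0.021,"ty":0.16,"tz":0,"turn":8},{"tx":0.023,"ty":0.18,"tz":0,"turn":9},{"tx":0.026,"ty":0.2,"tz":0,"turn":10},{"tx":0.028,"ty":0.219,"tz":0,"turn":11},{"tx":0.031,"ty":0.237,"tz":0,"turn":12},{"tx":0.033,"ty":0.253,"tz":0,"turn":12.5},{"tx":0.035,"ty":0.267,"tz":0,"turn":13},{"tx":0.036,"ty":0.278,"tz":0,"turn":13.3},{"tx":0.0368,"ty":0.285,"tz":0,"turn":13.3},{"tx":0.0371,"ty":0.2877,"tz":0,"turn":13.3}]'

```text
time_s: 10.83
eef_pos: [0.5176, -0.0309, 0.2258]
eef_rot: [0.0, 0.997, -0.071, -0.0]
wrist_force: [-0.4, -0.2, -5.4]
opening: 0.093
```

>>> move_arm --increments '[{"tx":0,"ty":0,"tz":0,"turn":0},{"tx":0,"ty":0,"tz":0,"turn":0},{"tx":0,"ty":0,"tz":0,"turn":0},{"tx":0,"ty":0,"tz":0,"turn":0}]'

```text
time_s: 11.17
eef_pos: [0.5176, -0.0287, 0.226]
eef_rot: [-0.0, 0.998, -0.069, -0.0]
wrist_force: [-0.2, -0.2, -6.1]
opening: 0.09
```

Run:
```python
from h import *
plan([.5176,-.0295,.225],-8)
p,_=snap('scene','s8.png'); q,_=snap('top','t8.png')
a=cv2.resize(p[180:330,220:360],(560,600)); cv2.imwrite('pics/s8c.png',a[:,:,::-1])
a=cv2.resize(q[130:280,320:460],(560,600)); cv2.imwrite('pics/t8c.png',a[:,:,::-1])
```

```text
shift mm [0.2 0.8 1. ] heading -7.96 turn 0.04174399799167361 pos [ 0.5176 -0.0287  0.226 ] F [-0.2 -0.2 -6.1] op 0.0901 t 11.1667
```

View pics/s8c.png

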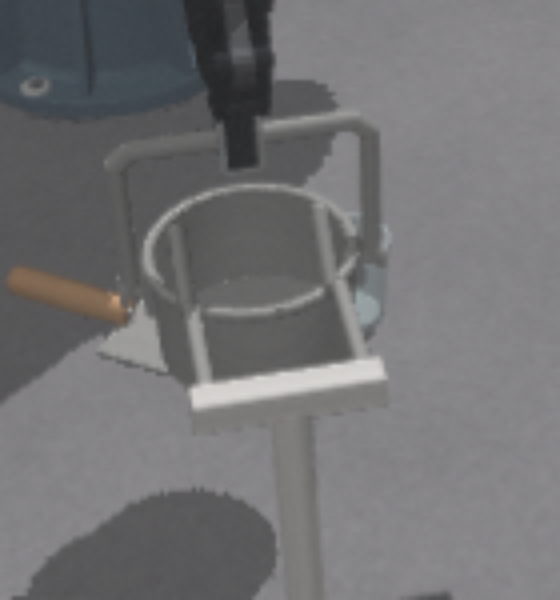

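View pics/t8c.png

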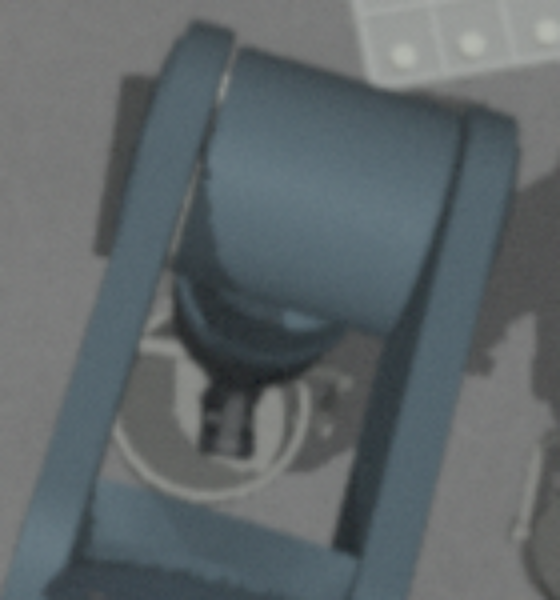

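Run:
```python
from h import *
a=np.radians(-8); y=np.array([-np.sin(a),np.cos(a),0])
im=cv2.imread('pics/s8.png')
C=np.array([.5176,-.030,.241])
for L in(-54,-30,0,30,54):
    p=proj('scene',C+y*L/1000)[0]; print(L,((p-[220,180]+.4)*4).round(0))
    cv2.circle(im,tuple(int(round(16*x)) for x in p),10,(0,0,255),-1,cv2.LINE_AA,4)
cv2.imwrite('pics/s8d.png',cv2.resize(im[180:250,220:360],(800,400),interpolation=cv2.INTER_CUBIC))
```

```text
-54 [120. 152.]
-30 [170. 144.]
0 [233. 135.]
30 [295. 127.]
54 [344. 120.]
```

View pics/s8d.png

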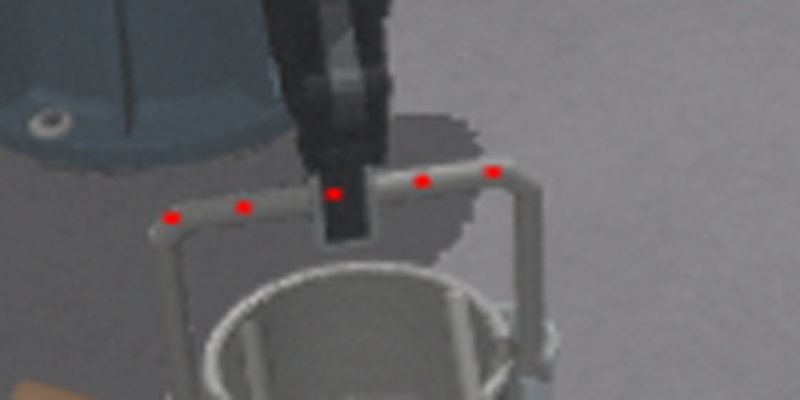

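The marks lie on the crossbar, whose middle is about 3 mm towards +y of nominal (crop s8d 345 against 333). The bar is about 20 mm above the tips at (250,320) and (455,290). Advancing over the V with a small lateral correction.

>>> move_arm --increments '[{"tx":0.002,"ty":0,"tz":0,"turn":0},{"tx":0.006,"ty":0.001,"tz":0,"turn":0},{"tx":0.012,"ty":0.001,"tz":0,"turn":0},{"tx":0.019,"ty":0.002,"tz":0,"turn":0},{"tx":0.027,"ty":0.002,"tz":0,"turn":0},{"tx":0.035,"ty":0.0025,"tz":0,"turn":0},{"tx":0.043,"ty":0.0025,"tz":0,"turn":0},{"tx":0.05,"ty":0.0025,"tz":0,"turn":0},{"tx":0.056,"ty":0.0025,"tz":0,"turn":0},{"tx":0.059,"ty":0.0025,"tz":0,"turn":0},{"tx":0.06,"ty":0.0025,"tz":0,"turn":0},{"tx":0.06,"ty":0.0025,"tz":0,"turn":0},{"tx":0.06,"ty":0.0025,"tz":0.004,"turn":0},{"tx":0.06,"ty":0.0025,"tz":0.01,"turn":0},{"tx":0.06,"ty":0.0025,"tz":0.016,"turn":0},{"tx":0.06,"ty":0.0025,"tz":0.022,"turn":0},{"tx":0.06,"ty":0.0025,"tz":0.026,"turn":0},{"tx":0.06,"ty":0.0025,"tz":0.028,"turn":0},{"tx":0.06,"ty":0.0025,"tz":0.028,"turn":0}]'

```text
time_s: 12.85
eef_pos: [0.5763, -0.0402, 0.1971]
eef_rot: [-0.0, 0.998, -0.07, -0.001]
wrist_force: [-0.1, 0.2, -4.5]
opening: 0.09
```

Run:
```python
from h import *
plan([.577,-.0393,.184],-8)
p,_=snap('scene','s9.png')
a=cv2.resize(p[180:330,220:360],(560,600)); cv2.imwrite('pics/s9c.png',a[:,:,::-1])
```

```text
shift mm [ 0.6 -0.9 13.1] heading -8.02 turn -0.019127189982683035 pos [ 0.5763 -0.0402  0.1971] F [-0.1  0.2 -4.5] op 0.0896 t 12.85
```

View pics/s9c.png

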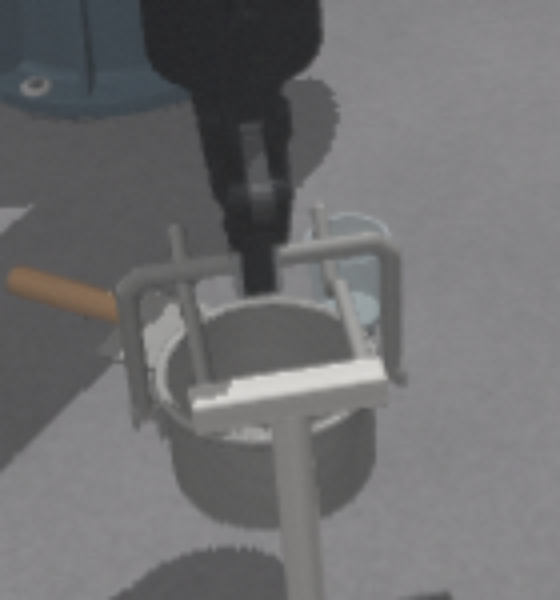

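The bar crosses over both prongs at crop (185,268) and (330,245), behind the tips. Lowering.

>>> move_arm --increments '[{"tx":0.0004,"ty":0,"tz":0.002,"turn":0},{"tx":0.0004,"ty":0,"tz":0.004,"turn":0},{"tx":0.0004,"ty":0,"tz":0.006,"turn":0},{"tx":0.0004,"ty":0,"tz":0.008,"turn":0},{"tx":0.0004,"ty":0,"tz":0.01,"turn":0},{"tx":0.0004,"ty":0,"tz":0.0115,"turn":0},{"tx":0.0004,"ty":0,"tz":0.0115,"turn":0}]'

```text
time_s: 13.48
eef_pos: [0.5769, -0.0403, 0.186]
eef_rot: [-0.0, 0.998, -0.07, -0.0]
wrist_force: [0.1, 0.0, -5.8]
opening: 0.087
```

Run:
```python
from h import *
plan([.577,-.0393,.184],-8)
```

```text
shift mm [-0. -1.  2.] heading -8.02 turn -0.01942454927771564 pos [ 0.5769 -0.0403  0.186 ] F [ 0.1  0.  -5.8] op 0.0873 t 13.4833
```

Still the full load on the wrist, so lowering further in small steps until it transfers.

>>> move_arm --increments '[{"tx":0,"ty":0,"tz":0.001,"turn":0},{"tx":0,"ty":0,"tz":0.002,"turn":0},{"tx":0,"ty":0,"tz":0.002,"turn":0},{"tx":0,"ty":0,"tz":0.002,"turn":0}]'

```text
time_s: 13.82
eef_pos: [0.5772, -0.0404, 0.1847]
eef_rot: [0.0, 0.998, -0.07, 0.0]
wrist_force: [-0.5, -0.1, -5.4]
opening: 0.091
```

>>> move_arm --increments '[{"tx":0,"ty":0,"tz":0.001,"turn":0},{"tx":0,"ty":0,"tz":0.0015,"turn":0},{"tx":0,"ty":0,"tz":0.0015,"turn":0},{"tx":0,"ty":0,"tz":0.0015,"turn":0}]'

```text
time_s: 14.15
eef_pos: [0.5775, -0.0404, 0.1843]
eef_rot: [0.0, 0.998, -0.07, 0.001]
wrist_force: [-5.0, 0.7, 5.7]
opening: 0.091
```

Contact made. The force (-5 N in x) says the bar sits slightly too far towards the post, so shifting back 1.5 mm.

>>> move_arm --increments '[{"tx":-0.0008,"ty":0,"tz":0,"turn":0},{"tx":-0.0015,"ty":0,"tz":0,"turn":0},{"tx":-0.0015,"ty":0,"tz":0,"turn":0}]'

```text
time_s: 14.4
eef_pos: [0.5764, -0.0403, 0.1837]
eef_rot: [0.0, 0.998, -0.07, 0.001]
wrist_force: [0.2, 0.6, 2.8]
opening: 0.09
```

Run:
```python
from h import *
plan([.577,-.0393,.184],-8)
p,_=snap('scene','s10.png')
a=cv2.resize(p[180:330,220:360],(560,600)); cv2.imwrite('pics/s10c.png',a[:,:,::-1])
```

```text
shift mm [ 0.5 -1.1 -0.3] heading -8.03 turn -0.03016259124964904 pos [ 0.5764 -0.0403  0.1837] F [0.2 0.6 2.8] op 0.0904 t 14.4
```

View pics/s10c.png

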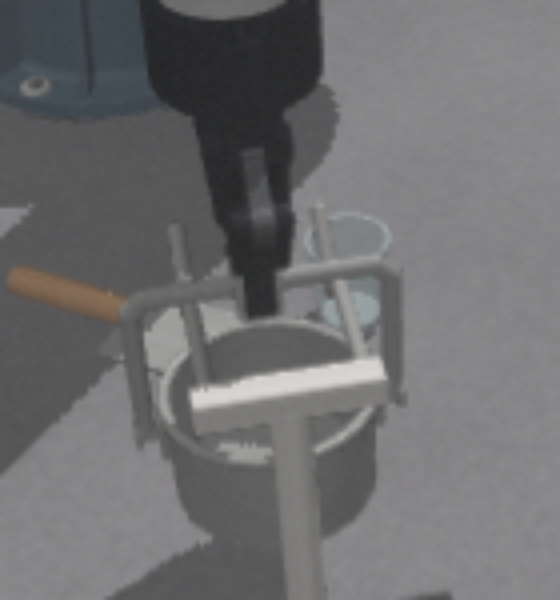

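The bar sits across both prongs in the V, at crop (185,290) and (330,270), with the load on the hook. Opening gently.

>>> move_arm --increments '[{"tx":0,"ty":0,"tz":0,"turn":0},{"tx":0,"ty":0,"tz":0,"turn":0},{"tx":0,"ty":0,"tz":0,"turn":0}]' --gripper 0.1

```text
time_s: 14.7
eef_pos: [0.5763, -0.0403, 0.1836]
eef_rot: [0.0, 0.998, -0.07, 0.001]
wrist_force: [1.1, -0.6, 4.7]
opening: 0.098
```

>>> move_arm --increments '[{"tx":0,"ty":0,"tz":0,"turn":0},{"tx":0,"ty":0,"tz":0,"turn":0},{"tx":0,"ty":0,"tz":0,"turn":0}]' --gripper 0.14

```text
time_s: 14.95
eef_pos: [0.5752, -0.04, 0.1823]
eef_rot: [-0.0, 0.998, -0.07, -0.001]
wrist_force: [1.7, 0.0, -0.1]
opening: 0.14
```

>>> move_arm --increments '[{"tx":0,"ty":0,"tz":0,"turn":0},{"tx":0,"ty":0,"tz":0,"turn":0},{"tx":0,"ty":0,"tz":0,"turn":0},{"tx":0,"ty":0,"tz":0,"turn":0},{"tx":0,"ty":0,"tz":0,"turn":0}]' --gripper 0.4

```text
time_s: 15.37
eef_pos: [0.5756, -0.0401, 0.1829]
eef_rot: [-0.0, 0.998, -0.07, -0.0]
wrist_force: [-0.4, 0.6, -1.3]
opening: 0.401
```

Run:
```python
from h import *
plan([.577,-.0393,.184],-8)
p,_=snap('scene','s11.png')
a=cv2.resize(p[180:330,220:360],(560,600)); cv2.imwrite('pics/s11c.png',a[:,:,::-1])
```

```text
shift mm [ 1.3 -1.  -1.1] heading -8.02 turn -0.01518600586959451 pos [ 0.5756 -0.0401  0.1829] F [-0.4  0.6 -1.3] op 0.4007 t 15.3667
```

View pics/s11c.png

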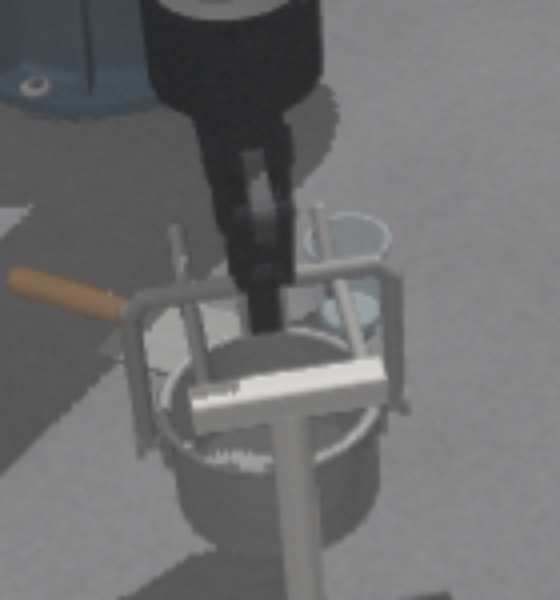

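The gripper is open and the bar stays on both prongs at crop (185,292) and (330,270). The pail may have swung slightly. Retreating straight up, then waiting.

>>> move_arm --increments '[{"tx":0,"ty":0,"tz":-0.004,"turn":0},{"tx":0,"ty":0,"tz":-0.01,"turn":0},{"tx":0,"ty":0,"tz":-0.018,"turn":0},{"tx":0,"ty":0,"tz":-0.028,"turn":0},{"tx":0,"ty":0,"tz":-0.04,"turn":0},{"tx":0,"ty":0,"tz":-0.055,"turn":0},{"tx":0,"ty":0,"tz":-0.075,"turn":0},{"tx":-0.02,"ty":0,"tz":-0.095,"turn":0},{"tx":-0.05,"ty":0,"tz":-0.11,"turn":0},{"tx":-0.08,"ty":0,"tz":-0.12,"turn":0},{"tx":-0.11,"ty":0,"tz":-0.12,"turn":0},{"tx":-0.14,"ty":0,"tz":-0.12,"turn":0},{"tx":-0.17,"ty":0,"tz":-0.12,"turn":0},{"tx":-0.19,"ty":0,"tz":-0.12,"turn":0},{"tx":-0.2,"ty":0,"tz":-0.12,"turn":0},{"tx":-0.2,"ty":0,"tz":-0.12,"turn":0},{"tx":-0.2,"ty":0,"tz":-0.12,"turn":0}]'

```text
time_s: 16.83
eef_pos: [0.3781, -0.0124, 0.3044]
eef_rot: [0.0, 0.998, -0.07, 0.002]
wrist_force: [1.1, -0.9, 0.9]
opening: 0.4
```

Run:
```python
from h import *
plan([.577,-.0393,.184],-8)
p,_=snap('scene','s12.png')
a=cv2.resize(p[180:330,220:360],(560,600)); cv2.imwrite('pics/s12c.png',a[:,:,::-1])
```

```text
shift mm [200.4  -1.2 121. ] heading -8.03 turn -0.03183605974398063 pos [ 0.3781 -0.0124  0.3044] F [ 1.1 -0.9  0.9] op 0.3996 t 16.8333
```

>>> move_arm --increments '[{"tx":0,"ty":0,"tz":0,"turn":0},{"tx":0,"ty":0,"tz":0,"turn":0},{"tx":0,"ty":0,"tz":0,"turn":0},{"tx":0,"ty":0,"tz":0,"turn":0}]'

```text
time_s: 17.22
eef_pos: [0.3779, -0.0123, 0.3028]
eef_rot: [-0.0, 0.998, -0.07, -0.0]
wrist_force: [-0.1, 0.9, 0.6]
opening: 0.401
```

Run:
```python
from h import *
p2,_=snap('scene','s13.png'); p,_=snap('top','t13.png')
a=cv2.imread('pics/s12.png').astype(int)[180:330,220:360]
for i in range(6):
    b,_=snap('scene'); print(i, (abs(a-b[180:330,220:360,::-1]).sum(2)>60).sum())
cv2.imwrite('pics/s13c.png',cv2.resize(p2[180:330,220:360],(560,600))[:,:,::-1])
cv2.imwrite('pics/t13c.png',cv2.resize(p[130:250,320:460],(700,600))[:,:,::-1])
```

```text
0 11
1 8
2 7
3 7
4 7
5 7
```

View pics/s13c.png

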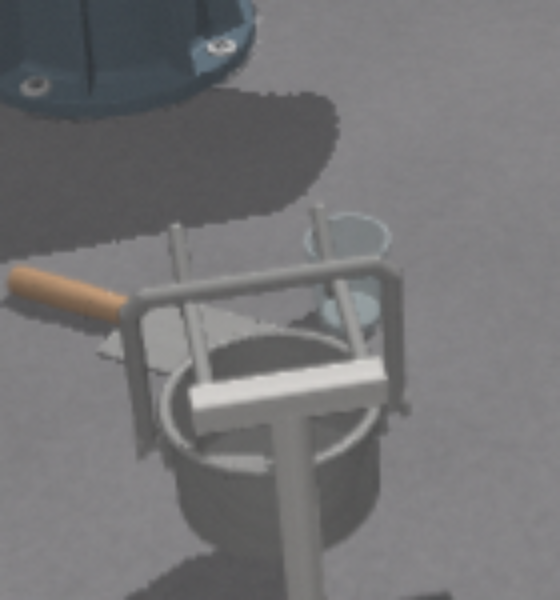

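View pics/t13c.png

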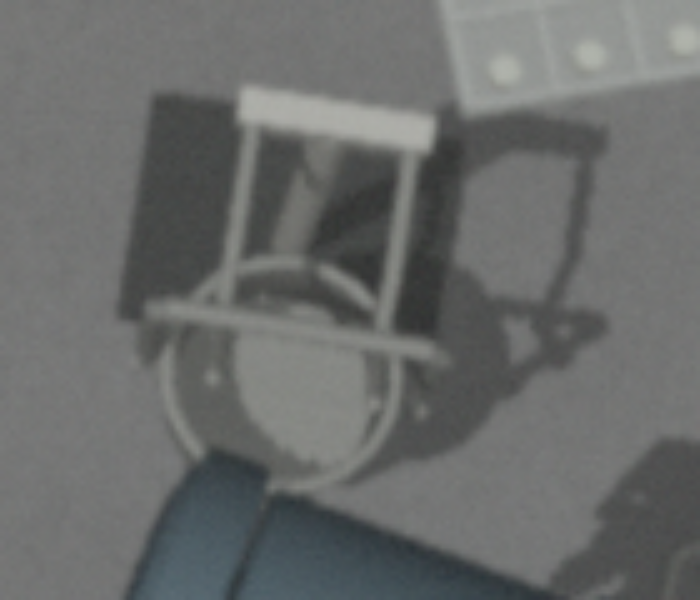

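View pics/s13.png

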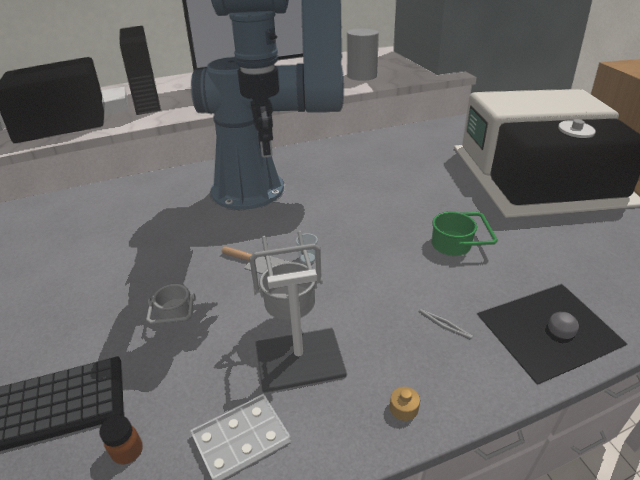

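The bail rests in both V dips (top crop, about (228,312) and (385,340)). The pail hangs upright, and its picture is unchanged over 0.8 s. The arm is clear, and the small pail (171,300) and green pail (454,233) are where they were. Handing in.

Run:
```python
from h import *
print(workorder.hand_in(), get_obs()['time_s'])
```

```text
the job is handed in; nothing more can be done
the job is handed in; nothing more can be done
```

The larger steel pail is hanging from both prongs of the draining stand, and I handed the job in at about 18 s. I pinched its flat bail lightly and swung it upright with the pail standing on the bench. I then gripped fully, lifted (about 6 N load, roughly 0.6 kg), brought the crossbar in over the prong tips, lowered it into the Vs, released and backed off.

**Last checks:**
- The crossbar lies in both V dips, and the pail looks upright.
- The pail's picture stayed unchanged from the first look after release to the last, about 0.8 s later.
- The arm is about 20 cm away, with wrist force about zero.
- The small pail and the green pail have not visibly moved.

**What disagreed:**
- At the end of the swing the tool pressed down on the upright bail with about 18 N. I eased it off to 9 N before lifting.
- In the top view the crossbar looks up to about 5 mm off-centre along its length, towards +y. The scene view shows it centred. I left it, because both prongs carry the bar with wide margin to the legs.

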